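# Fit the keyed shaft into the turntable drive's hub and hold it home

## Task

Get the little turntable drive ready for its shaft: throw the black-knobbed lever round into the notch marked green, so that its orange dust cover swings clear of the bore. Then lift the keyed shaft by its square head out of the wooden stand, enter its nose in the hub, turn it until the key drops into the keyway, and keep pushing against the ejector spring until the flange lies flush on the hub. Finish while still gripping the shaft and pressing it fully home (do not let go, the spring would push it out again), and leave the jar and the sherds where they are.

Things in the scene. Friction and masses are not known exactly. Their poses are not given: they have to be found in the camera images.
- lever (a joint): angle of the lever about its upright pivot, rad. 0 = notch with the red mark (dust cover over the bore), 1.2 = notch with the green mark (bore clear); grows clockwise seen from above; stops at -0.08 and 1.28. A spring ball drops between two pins at each notch and holds the lever there; between the notches it stays where it is left. Leaving or entering a notch takes about 4 to 8 N at the knob
- lever_pivot (a point): point on the lever's pivot axis, 100 mm above the table; fixed to the drive (a blue box 140 x 190 mm on plan, 80 mm high, with a motor at its back). Its x axis points to the drive's back, y from the pivot to the hub (75 mm away), z up
- lever_knob (a point): centre of the lever's black upright cylindrical knob, 18 mm across and 36 mm tall, its centre 130 mm above the table, 60 mm from the pivot. The flat steel lever arm lies 28 mm below it. At lever angle 0 it lies toward -y of the drive from the pivot; at 1.2 the lever has swung it toward -x, the drive's front. Grip it or push it from the side
- hub_face (a point): centre of the bore in the flat top of the steel hub, 95 mm above the table. x points from the bore's axis to the keyway, z up. Bore 22.6 mm across, about 50 mm deep; keyway 9 mm wide, reaching 17.5 mm from the axis, same depth, with a white line beside it on the dark collar (58 mm across). The hub does not turn (drive in gear). The orange cover, 40 mm across, turns 4 mm above it
- ejector (a joint): how far the spring plunger in the bore is pressed down, m. Its top stands 33 mm below the hub face at 0; fully home shaft = 0.012; stop at 0.015. It pushes up with 2 N at 0, rising to 8 N at 0.012
- shaft_grip (a point): centre of the shaft's square head (24 x 24 mm, 36 mm tall, faces along its x and y), where to grip it. x points to the side of the key (red line on the flange below the head), z up. Head top 18 mm above, flange top 18 mm below this point. At the start the shaft hangs upright in the stand. Mass about 0.25 kg
- shaft_seat (a point): centre of the underside of the shaft's flange (44 mm across, 6 mm thick), 24 mm below shaft_grip, same axes; lies in the hub face when home. Below it the shaft, 20 mm across, 45 mm long with tapered nose. The key, 6 mm wide, reaching 15 mm from the axis toward +x, runs 28 mm down from here: the last 17 mm of the nose have no key
- stand: fixed wooden block 86 x 86 x 58 mm with a hole 35 mm across in which the shaft hangs by its flange; origin at the centre of its underside
- jar: loose white jar with dark green lid, 68 mm across, 90 mm tall, bystander; origin at the centre of its underside
- sherd: loose stone-like sherd 48 x 81 x 15 mm, bystander; origin at the centre of its underside
- dark_sherd: loose dark sherd 51 x 116 x 18 mm, bystander; origin at the centre of its underside

How it is judged (in metres and radians):
On the way, in this order (a step that is already met when the one before it is completed fails the run):
1. the lever stands in the green-marked notch, the cover clear of the bore (value of joint lever between 1.1 and 1.27 rad), for 0.2 s.
2. the shaft is lifted out of the stand by the gripper (height (world z) of shaft_seat above 0.11 m and contact force between the fingers and shaft above 1 N), for 0.1 s.
3. the shaft's nose is in the bore (horizontal distance between shaft_seat and hub_face below 0.004 m and z of shaft_seat in the frame of hub_face below 0.035 m), for 0.1 s.
At the end, for the whole second after the job is handed in: Shaft still gripped (over 3 N) and pressed home: flange within 2 mm of the hub face, on the bore's axis within 3 mm, upright within 0.06 rad, key in the keyway (within 0.35 rad), ejector pressed over 9.5 mm; lever in the green notch (1.1 to 1.27 rad) (all of step 1 and z of shaft_seat in the frame of hub_face below 0.002 m and horizontal distance between shaft_seat and hub_face below 0.003 m and angle between the x axis of shaft_seat and the x axis of hub_face, either way round below 0.35 rad and angle between shaft_seat's own z axis and vertical below 0.06 rad and value of joint ejector above 0.0095 m and contact force between the fingers and shaft above 3 N); the arm keeps its last pose, push and grip.
It fails at once if the jar or a sherd is moved more than 20 mm (distance of any of jar, sherd, dark_sherd from where it was at the start of the episode above 0.02 m).
It also fails if it takes over 56 s, if anything falls off the work surface, if the arm or the gripper's body presses on something with over 40 N, if the wrist force passes 120 N, or if a joint passes its speed limit or range.

## Robot

A 6-joint arm with a two-finger parallel gripper is mounted at the origin on a cart in front of the work surface, level with it; the furniture and walls round the work are solid. World frame = base frame: x ahead of the robot, y to its left, z up, the work surface at z = 0. Lengths are in mm, angles in degrees, forces in N, time in s.
With the tool pointing down it reaches from about 425 to 925 mm from the base axis. Payload 12.5 kg.
Tool frame: the origin (TCP) lies at the very end of the fingers, on their centre line; the grasp point (between the pads) lies 19 mm behind it; z points along the fingers, y is the direction in which the jaws open and shut (so a half turn about z gives the same grasp; the last joint's range is limited). The gripper opens to 85 mm and grips with 20 to 120 N. Pads are 22 mm wide; open, the fingers measure 114 mm over their backs; the gripper's body (76 mm by 85 mm) begins 54 mm behind the grasp point. The pads swing forward as they close: fully open they stand 13 mm farther back than shut.
Start: joints at [-6.05, 28.126, 89.318, -0, 62.55, -6.05], TCP at [625.019, 0.021, 197.627] pointing down, gripper open.
Joint ranges: [-177.58, 177.58], [-47.91, 125.51], [2.72, 160], [-65.01, 245.01], [3.68, 167.84], [-153.87, 153.87]. Speed limits (degrees/s): [127.2, 127.2, 159.86, 180, 180, 180].

## Interface

Orientations are given as a 3x3 rotation matrix whose columns are the frame's x, y, z axes.
In Python, from station import sense, grab_frame, hand_in, regions_of, landmark_of gives the robot as it stands.
- The arm moves only by the tool servo_tool, never from a script. Its argument "plan" is a list of rows, each a list of 4 numbers: the shift along the tool's x, y, z in m, then the turn about the tool's z in degrees. In form: [[x, y, z, turn], ...]. A call has 1 to 5 rows; each row shifts and turns the commanded pose from where the row before left it, along the tool's axes as they then stand; what a row does not reach is not made up. A row lasts 1/8 s, in which the tool goes at most 62.5 mm and 10.7 degrees, less where a joint would pass 70% of its speed; a pose out of reach is approached as far as the arm can. A call is refused whole if a number of a shift passes 0.0625 or a number of a turn 10.7, either way. A call with a gripper value outside its range is refused whole. "hand" is the closure in counts, from 0 (fully open) to 255 (shut), set as the call begins (left out, the last holds). The fingers move at their own pace and stop on an object; "squeeze" is the grip in N (left out, the last holds). Time passes only in rows, so rows that do not move let the fingers close. It gives the time, the measured TCP pose, the force and the opening at its end, in the units of the state.
- sense(): the state, without advancing time (a new reading comes with each control period).
- grab_frame(name): name is "scene" or "side" or "wrist"; returns a dict with "image" (384x512x3 uint8, red, green, blue), "depth" (384x512 float32, mm along the optical axis (not along the pixel's ray), 0 where there is no reading), "camera_matrix" (3x3 intrinsics, pixels), "world_from_camera" (4x4, takes a point from camera to world coordinates); the wrist camera has in their place "mount" (4x4, takes a point from camera to tool coordinates, whose origin is the TCP and whose axes are the flange's). Camera axes: x right, y down, z forward; pixel columns grow to the right and rows downward; lengths in mm; the calibration is good to about 2 mm. A picture is of the moment at which its call begins: read the wrist's pose just before it.
- hand_in(): hands the job in, once; it reports no verdict.
Trained networks look in the newest picture that a camera, given by its name, has taken for a name from the list of things; names that differ only in an ending like _2 or _b are one class to them, and where a whole thing is asked for, a point or a joint stands for the part that bears it (a point fixed in the world has none). Each returns a list of dicts, best first, with "score" (0 to 1); they miss things now and then, are a little off and sometimes report something else, mostly with a low value. They report only what shows in the picture. A call takes as long as a camera call.
- regions_of(camera, label): "mask" (384x512 bool, what is visible of it) and "extent" ([left, top, width, height] as shares, 0 to 1, of the picture: columns of its width, rows of its height, round what is visible of it).
- landmark_of(camera, label): "at" ([row, column] as shares, 0 to 1, of the picture: columns of its width, rows of its height: a listed point, or the origin of a listed thing).
The state is a dict: "time": time; "qpos": joint angles; "dq": joint speeds; "tau": joint torques, N m; "position": TCP position; "tool_rot": TCP orientation; "ft_force": force on the tool from outside, world axes, zero at the start; "wrist_torque": the same for the moment, N m; "width": opening from 0.0 (shut) to 1.0 (fully open).
Only numpy, scipy, OpenCV 4.12 (cv2) and the standard library are available. Lean on these libraries where they do the work, as an engineer would, in place of code of your own. Each camera call takes 0.05 s, during which the arm holds its last target.

## Working session

There is one attempt and no reset: what is moved stays moved. The work goes in short steps, Python scripts to look and compute and a tool call to move; the robot and the scene stay as the last step left them, time stands still between calls to the robot, and variables do not carry over. Pictures are saved under pics/ and viewed, and the job is handed in when it is done.

Besides the shell and the picture viewer there is one more tool, called after "Request:" as name([rows], argument=value, ...), one row to a line, values as JSON. servo_tool: Moves the arm, as the interface text tells. Its arguments: {"type":"object","properties":{"plan":{"type":"array"},"hand":{"type":"number"},"squeeze":{"type":"number"}},"required":["plan"]}

```bash
mkdir -p pics; ls; python3 - <<'E'
from station import *
import cv2,numpy as np
s=sense();print(s)
for n in ["scene","side","wrist"]:
    f=grab_frame(n);cv2.imwrite(f"pics/{n}0.png",f["image"][:,:,::-1])
    print(n,f["camera_matrix"].tolist(),{k:np.round(f[k],3).tolist() for k in f if k in("world_from_camera","mount")})
print(sense()["time"])
E
```

```text
pics
{'time': 0.0, 'qpos': array([-6.05018641e+00,  2.81631193e+01,  8.93504224e+01,  1.04332896e-03,
        6.25494747e+01, -6.04847937e+00]), 'dq': array([-0.04248505, -0.04351247,  0.1699572 , -0.04735684, -0.08635402,
       -0.09025403]), 'tau': array([-2.53899279e-04, -6.18447447e+01, -2.61596632e+01, -1.41405640e-04,
        4.01603000e-03, -9.44706159e-06]), 'position': array([6.24734233e+02, 5.82905381e-02, 1.97037124e+02]), 'tool_rot': array([[ 3.82686859e-05,  9.99999403e-01, -1.09201335e-03],
       [ 9.99999991e-01, -3.81245710e-05,  1.31992212e-04],
       [ 1.31950500e-04, -1.09201839e-03, -9.99999395e-01]]), 'ft_force': array([-0.24432442,  0.33883939,  0.05672546]), 'wrist_torque': array([0.0078148 , 0.02625454, 0.04237146]), 'width': 1.0012799935597478}
scene [[490.78005399065, 0.0, 258.7778649913606], [0.0, 490.78005399065, 195.8285478896463], [0.0, 0.0, 1.0]] {'world_from_camera': [[0.808, -0.445, 0.387, 55.305], [-0.589, -0.624, 0.514, -637.852], [0.013, -0.643, -0.766, 1101.958], [0.0, 0.0, 0.0, 1.0]]}
side [[437.348815473666, 0.0, 262.1651801936164], [0.0, 437.348815473666, 195.43981028690544], [0.0, 0.0, 1.0]] {'world_from_camera': [[0.909, -0.216, 0.356, 124.951], [-0.416, -0.424, 0.804, -883.971], [-0.023, -0.879, -0.476, 661.985], [0.0, 0.0, 0.0, 1.0]]}
wrist [[313.5174425156704, 0.0, 257.69347565074787], [0.0, 313.5174425156704, 184.22084119456585], [0.0, 0.0, 1.0]] {'mount': [[-0.0, -0.965, -0.264, 66.805], [1.0, -0.0, -0.001, -0.857], [0.001, -0.264, 0.965, -176.924], [0.0, 0.0, 0.0, 1.0]]}
0.15
```

```bash
cat > h.py <<'E'
from station import *
import cv2,numpy as np
def w2c(f,s=None):
    if "world_from_camera" in f: return f["world_from_camera"]
    T=np.eye(4);T[:3,:3]=s["tool_rot"];T[:3,3]=s["position"];return T@f["mount"]
def ray_at_z(f,T,r,c,z):
    K=f["camera_matrix"];d=T[:3,:3]@np.linalg.solve(K,[c,r,1.]);o=T[:3,3]
    return o+d*(z-o[2])/d[2]
def proj(f,T,p):
    q=np.linalg.inv(T)@np.append(p,1);u=f["camera_matrix"]@(q[:3]/q[2]);return u[1],u[0]
def depth_pts(f,T,m):
    r,c=np.nonzero(m&(f["depth"]>0));d=f["depth"][r,c]
    K=f["camera_matrix"];p=np.linalg.solve(K,np.stack([c,r,np.ones_like(r)]).astype(float))*d
    return (T[:3,:3]@p).T+T[:3,3]
E
python3 - <<'E'
from h import *
Z={"lever_pivot":100,"lever_knob":130,"hub_face":95,"shaft_grip":None,"shaft_seat":None,"stand":0,"jar":0,"sherd":0,"dark_sherd":0}
Z["shaft_grip"]=82;Z["shaft_seat"]=58
for n in ["scene","side","wrist"]:
    s=sense();f=grab_frame(n);T=w2c(f,s)
    for l,z in Z.items():
        for d in landmark_of(n,l)[:2]:
            r,c=d["at"];r*=384;c*=512
            print(n,l,round(d["score"],2),round(r),round(c),ray_at_z(f,T,r,c,z).round(0)[:2])
E
```

```text
scene lever_pivot 0.55 195 269 [587.  22.]
scene lever_knob 0.83 201 288 [595. -44.]
scene hub_face 0.76 180 249 [575.  99.]
scene shaft_grip 0.86 259 309 [ 551. -188.]
scene shaft_grip 0.55 205 163 [343. 170.]
scene shaft_seat 0.53 264 305 [ 546. -182.]
scene stand 0.81 276 303 [ 546. -182.]
scene jar 0.63 207 162 [362. 229.]
scene sherd 0.93 234 356 [ 749. -166.]
scene dark_sherd 0.68 175 140 [368. 376.]
side lever_pivot 0.7 199 284 [590.  22.]
side lever_knob 0.6 198 293 [587. -31.]
side lever_knob 0.31 191 264 [539.  34.]
side hub_face 0.49 190 266 [573.  99.]
side shaft_grip 0.8 250 311 [ 550. -190.]
side stand 0.77 279 307 [ 542. -187.]
side jar 0.66 192 176 [380. 382.]
side jar 0.56 215 187 [372. 229.]
side sherd 0.66 256 369 [ 727. -179.]
side dark_sherd 0.44 194 176 [378. 371.]
wrist lever_pivot 0.82 148 209 [581.  25.]
wrist lever_knob 0.75 229 221 [593. -39.]
wrist shaft_grip 0.57 336 187 [ 545. -189.]
wrist shaft_seat 0.58 319 192 [ 546. -186.]
wrist stand 0.94 290 202 [ 548. -186.]
wrist sherd 0.64 278 340 [ 735. -167.]
```

View pics/scene0.png

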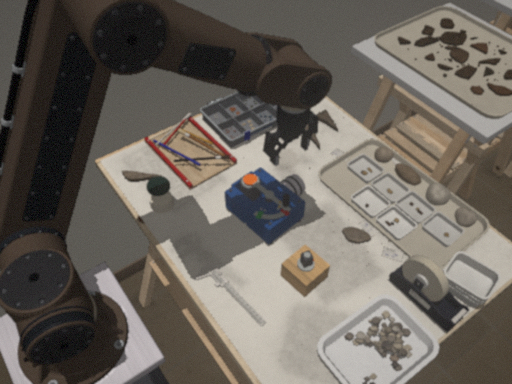

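View pics/side0.png

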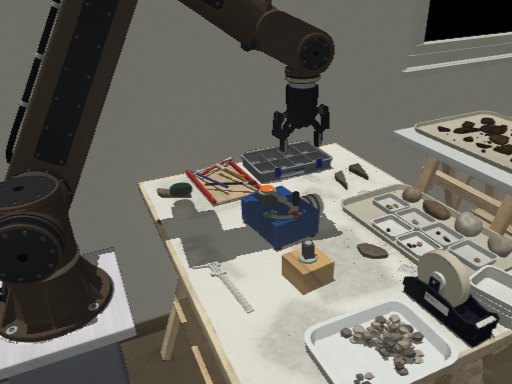

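View pics/wrist0.png

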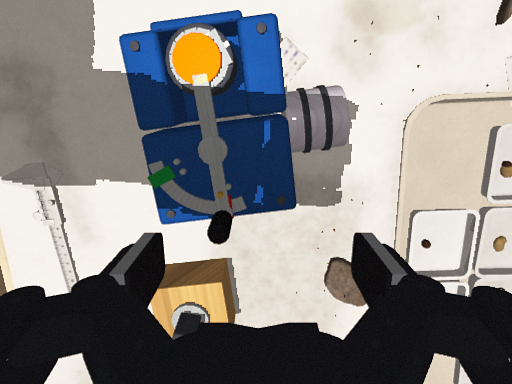

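Wrist view: drive with the orange cover at about (195,58), pivot (212,150), knob (220,228), green mark (160,175). The shaft stand is at (190,300). I'll refine the positions using depth.

```bash
python3 - <<'E'
from h import *
for n in ["wrist","scene","side"]:
    s=sense();f=grab_frame(n);T=w2c(f,s)
    for l in ["lever_knob","shaft_grip","stand","jar"]:
        for d in regions_of(n,l)[:1]:
            P=depth_pts(f,T,d["mask"])
            if len(P): print(n,l,round(d["score"],2),len(P),"med",np.median(P,0).round(0),"p5",np.percentile(P,5,axis=0).round(0),"p95",np.percentile(P,95,axis=0).round(0))
    hsv=cv2.cvtColor(f["image"],cv2.COLOR_RGB2HSV)
    m=(hsv[...,0]>8)&(hsv[...,0]<24)&(hsv[...,1]>200)&(hsv[...,2]>180)
    k,lab,st,ce=cv2.connectedComponentsWithStats(m.astype(np.uint8))
    i=1+np.argmax(st[1:,4]);P=depth_pts(f,T,lab==i)
    print(n,"cover",st[i],ce[i].round(1),np.median(P,0).round(1),ray_at_z(f,T,ce[i][1],ce[i][0],100).round(1))
    # tall points on the drive
print(sense()["time"])
E
```

```text
wrist lever_knob 0.73 4754 med [582.  60. 104.] p5 [561. -33. 102.] p95 [596. 111. 148.]
wrist shaft_grip 0.6 1005 med [ 546. -171.   67.] p5 [ 526. -182.   60.] p95 [ 564. -161.  100.]
wrist stand 0.68 3930 med [ 551. -148.   58.] p5 [ 508. -190.    9.] p95 [ 586. -136.   60.]
wrist cover [ 173   33   48   51 1912] [196.2  57.7] [574.3  98.4 103.7] [573.7  98.9 100. ]
scene lever_knob 0.63 469 med [586.  30. 103.] p5 [565. -43.  79.] p95 [607. 107. 146.]
scene shaft_grip 0.8 311 med [ 541. -188.   73.] p5 [ 528. -201.   57.] p95 [ 571. -164.  102.]
scene stand 0.77 1309 med [ 527. -199.   56.] p5 [ 501. -228.    6.] p95 [ 587. -144.   61.]
scene jar 0.86 765 med [361. 225.  39.] p5 [336. 205.  10.] p95 [390. 256.  92.]
scene cover [254 178   1   1   1] [254. 178.] [585.9  90.6 104.7] [588.4  94.  100. ]
side lever_knob 0.76 341 med [586.  12. 103.] p5 [566. -44.  98.] p95 [596. 106. 145.]
side stand 0.58 1554 med [ 526. -216.   44.] p5 [ 501. -229.    4.] p95 [ 585. -155.   59.]
side jar 0.67 664 med [362. 220.  35.] p5 [336. 204.   7.] p95 [391. 259.  91.]
side cover [261 185  12   7  52] [265.9 187.6] [572.4  98.6 102.4] [574.7 103.5 100. ]
2.4
```

Request:
servo_tool([
  [-0.0175, -0.016, 0, -4],
  [-0.0175, -0.016, 0, -4],
  [0, 0, 0.02, 0],
  [0, 0, 0.02, 0],
  [0, 0, 0, 0],
], hand=0, squeeze=40)

```text
time: 3.02
position: [593.7, -36.0, 156.6]
tool_rot: [[-0.139, 0.99, -0.002], [0.99, 0.139, 0.0], [0.001, -0.002, -1.0]]
ft_force: [0.1, 0.3, -1.1]
width: 0.998
```

```bash
python3 - <<'E'
from h import *
s=sense();f=grab_frame("wrist");cv2.imwrite("pics/w1.png",f["image"][:,:,::-1]);print(s["time"],s["position"],s["tool_rot"].round(3))
T=w2c(f,s);P=depth_pts(f,T,f["depth"]>0)
k=P[(P[:,2]>140)&(P[:,2]<152)&(abs(P[:,0]-592)<30)&(abs(P[:,1]+35)<25)]
print(len(k),k.mean(0),k.min(0),k.max(0))
E
```

```text
3.025 [593.680117   -36.01210415 156.59521397] [[-0.139  0.99  -0.002]
 [ 0.99   0.139  0.   ]
 [ 0.001 -0.002 -1.   ]]
636 [591.86797922 -34.45537883 147.66341554] [583.24866453 -43.83910732 140.33939773] [600.62282993 -26.88046396 150.5440274 ]
```

View pics/w1.png

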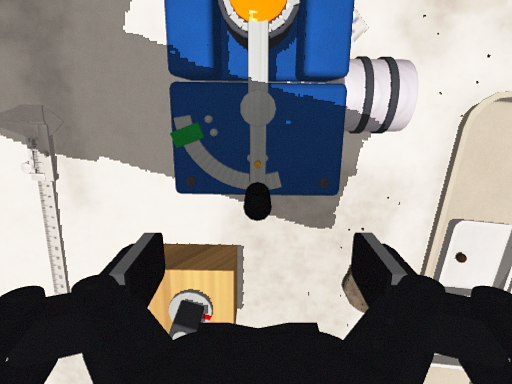

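The view is aligned: the knob (258,200) sits centred between the jaws. Next I go down and grip it.

Request:
servo_tool([
  [0.001, -0.0015, 0.018, 0],
  [0, 0, 0.018, 0],
  [0, 0, 0, 0],
], hand=120)

```text
time: 3.45
position: [592.6, -35.2, 121.6]
tool_rot: [[-0.139, 0.99, -0.001], [0.99, 0.139, 0.0], [0.0, -0.001, -1.0]]
ft_force: [0.3, -0.4, 0.3]
width: 0.534
```

Request:
servo_tool([
  [0, 0, 0, 0],
  [0, 0, 0, 0],
  [0, 0, 0, 0],
], hand=255)

```text
time: 3.82
position: [592.9, -35.3, 122.2]
tool_rot: [[-0.139, 0.99, 0.001], [0.99, 0.139, -0.0], [-0.0, 0.001, -1.0]]
ft_force: [-0.2, -0.3, 0.2]
width: 0.0
```

Width 0 means the jaws closed on nothing, so I'll look.

```bash
python3 - <<'E'
from h import *
s=sense();f=grab_frame("wrist");cv2.imwrite("pics/w2.png",f["image"][:,:,::-1]);print(s["time"],s["position"],s["width"])
f=grab_frame("side");cv2.imwrite("pics/s2.png",cv2.resize(f["image"][140:260,200:360,::-1],None,fx=4,fy=4))
E
```

```text
3.825 [592.86491254 -35.31340911 122.2179333 ] 0.00016633418507563263
```

View pics/w2.png

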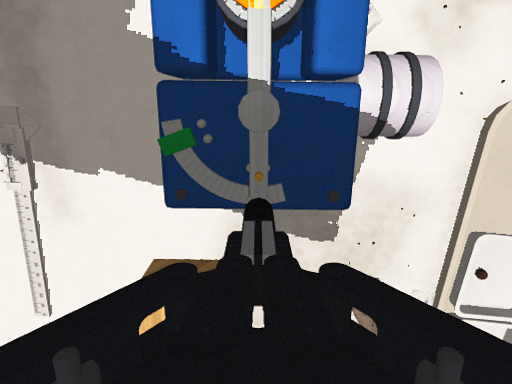

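View pics/s2.png

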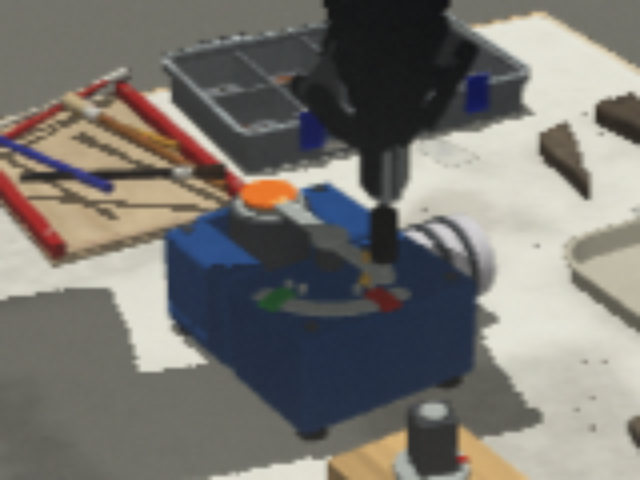

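```bash
python3 - <<'E'
from h import *
f=grab_frame("side");T=w2c(f)
for p in [(593,-35,122),(593,-35,148),(592,-35,112)]: 
    r,c=proj(f,T,p); print("side",p,round((c-200)*4),round((r-140)*4))
s=sense();f=grab_frame("wrist");T=w2c(f,s)
for p in [(593,-35,122),(593,-35,148),(592,-35,112),(592,-35,141)]: print("wrist",p,np.round(proj(f,T,p))[::-1])
for r in range(170,262,6): print(r,f["image"][r,258],depth_pts(f,T,np.arange(384*512).reshape(384,512)==r*512+258).round(0))
E
```

```text
side (593, -35, 122) 382 243
side (593, -35, 148) 382 207
side (592, -35, 112) 380 257
wrist (593, -35, 122) [260. 214.]
wrist (593, -35, 148) [260. 231.]
wrist (592, -35, 112) [258. 208.]
wrist (592, -35, 141) [258. 226.]
170 [98 99 97] [[589. -13. 103.]]
176 [122  92  22] [[589. -15. 111.]]
182 [ 99 101  97] [[590. -21. 103.]]
188 [101  96  96] [[590. -25. 103.]]
194 [97 98 98] [[591. -29. 102.]]
200 [13 11 10] [[591. -27. 120.]]
206 [13 12 12] [[591. -27. 132.]]
212 [ 9 11 11] [[591. -27. 142.]]
218 [16 15 13] [[591. -28. 148.]]
224 [13 14 14] [[590. -24. 165.]]
230 [14 14 16] [[590. -24. 172.]]
236 [19 18 17] [[590. -25. 177.]]
242 [14 13 13] [[590. -24. 183.]]
248 [17 18 19] [[590. -24. 188.]]
254 [16 16 18] [[590. -24. 193.]]
260 [20 20 21] [[591. -26. 194.]]
```

The knob is where I computed it, but the depth image shows the shut fingertips ending at about z=160 while the reported TCP is 122. The fingers look about 38 mm shorter than stated. I'll open them and check this before using it.

Request:
servo_tool([
  [0, 0, 0, 0],
  [0, 0, 0, 0],
  [0, 0, 0, 0],
], hand=140)

```text
time: 4.4
position: [592.7, -35.3, 121.6]
tool_rot: [[-0.139, 0.99, 0.0], [0.99, 0.139, -0.0], [-0.0, 0.0, -1.0]]
ft_force: [-0.4, 1.1, -0.3]
width: 0.452
```

```bash
python3 - <<'E'
from h import *
s=sense();f=grab_frame("wrist");cv2.imwrite("pics/w3.png",f["image"][:,:,::-1]);print(s["time"],s["position"],s["width"])
T=f["mount"];P=depth_pts(f,T,f["depth"]>0)  # tool coords
np.save("w3.npy",P)
q=P[(P[:,2]<0)&(abs(P[:,1])<70)&(P[:,0]<20)]
for z in range(-110,0,6):
    a=q[(q[:,2]>=z)&(q[:,2]<z+6)]
    if len(a): print(z,len(a),a.min(0).round(0),a.max(0).round(0))
f=grab_frame("side");cv2.imwrite("pics/s3.png",cv2.resize(f["image"][140:260,200:360,::-1],None,fx=4,fy=4))
E
```

```text
4.4 [592.66184029 -35.2757068  121.59665639] 0.4523273277704723
-110 5790 [ -12.  -61. -110.] [  18.   59. -104.]
-104 3439 [ -13.  -59. -104.] [ 18.  57. -98.]
-98 4062 [-13. -57. -98.] [ 13.  55. -92.]
-92 5041 [-13. -54. -92.] [ 14.  53. -86.]
-86 1560 [-13. -52. -86.] [ 14.  51. -80.]
-80 612 [-10. -47. -80.] [ 14.  40. -74.]
-74 1016 [-12. -27. -74.] [ 12.  26. -68.]
-68 595 [-11. -34. -68.] [ 12.  32. -62.]
-62 584 [-11. -34. -62.] [ 12.  32. -56.]
-56 534 [-11. -34. -56.] [ 12.  32. -50.]
-50 429 [-11. -34. -50.] [ 12.  32. -44.]
-44 305 [-11. -33. -44.] [ 12.  30. -38.]
-38 38 [ -6. -20. -38.] [ 10.  24. -35.]
-32 638 [ -9.  -9. -29.] [  8.   7. -26.]
-26 270 [ -9.  -9. -26.] [  9.   8. -20.]
-20 113 [ -1. -10. -20.] [  9.   8. -14.]
-14 106 [  0.  -9. -14.] [ 9.  8. -8.]
-8 96 [ -0. -10.  -8.] [ 9.  8. -2.]
-2 26 [ 0. -9. -2.] [ 8.  8. -0.]
```

View pics/w3.png

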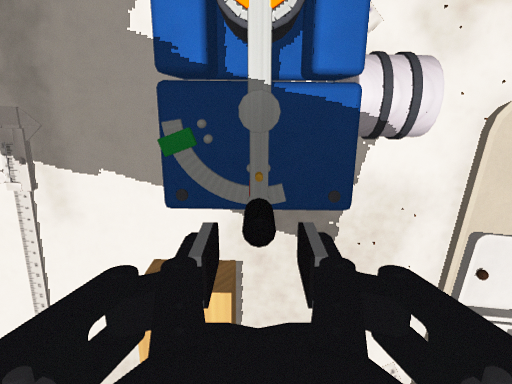

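View pics/s3.png

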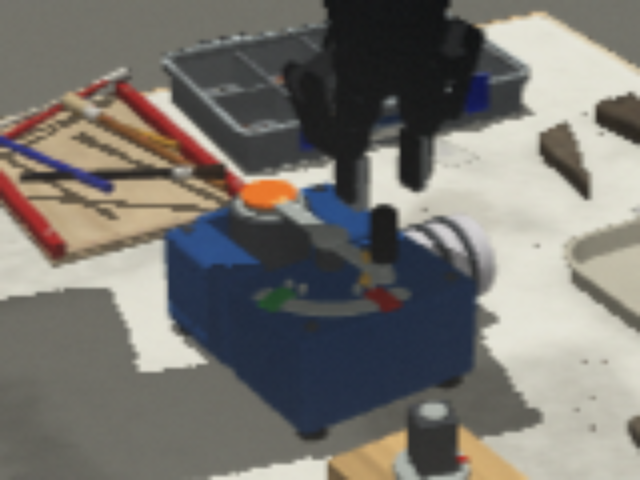

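Confirmed in both views: the real fingertips lie about 37 mm behind the reported TCP. I'll allow for that and go 40 mm lower in small steps.

Request:
servo_tool([
  [0, 0, 0.014, 0],
  [0, 0, 0.013, 0],
  [0, 0, 0.013, 0],
  [0, 0, 0, 0],
])

```text
time: 5.0
position: [592.0, -35.2, 80.2]
tool_rot: [[-0.139, 0.99, -0.002], [0.99, 0.139, 0.0], [0.001, -0.002, -1.0]]
ft_force: [-0.3, -0.5, 0.1]
width: 0.45
```

Request:
servo_tool([
  [0, 0, 0, 0],
  [0, 0, 0, 0],
  [0, 0, 0, 0],
], hand=255, squeeze=40)

```text
time: 5.38
position: [592.9, -35.3, 81.9]
tool_rot: [[-0.139, 0.99, 0.001], [0.99, 0.139, -0.0], [-0.0, 0.001, -1.0]]
ft_force: [1.5, 0.0, -0.8]
width: 0.196
```

Knob gripped. Now I swing it clockwise along the arc.

Request:
servo_tool([
  [0.0009, -0.0103, 0, 9.85],
  [0.0009, -0.0103, 0, 9.85],
  [0.0009, -0.0103, 0, 9.85],
  [0.0009, -0.0103, 0, 9.85],
  [0, 0, 0, 0],
])

```text
time: 6.0
position: [553.2, -26.5, 82.0]
tool_rot: [[0.523, 0.852, 0.002], [0.852, -0.523, 0.0], [0.001, 0.001, -1.0]]
ft_force: [3.7, 3.7, -4.3]
width: 0.203
```

Request:
servo_tool([
  [0.0009, -0.0103, 0, 9.85],
  [0.0009, -0.0103, 0, 9.85],
  [0.0009, -0.0103, 0, 9.85],
  [0, 0, 0, 0],
  [0, 0, 0, 0],
])

```text
time: 6.62
position: [533.0, -4.7, 82.0]
tool_rot: [[0.874, 0.486, 0.003], [0.486, -0.874, -0.0], [0.003, 0.001, -1.0]]
ft_force: [6.5, 2.2, -4.4]
width: 0.201
```

```bash
python3 - <<'E'
from h import *
s=sense();f=grab_frame("wrist");cv2.imwrite("pics/w4.png",f["image"][:,:,::-1]);print(s["time"],s["position"],s["width"],s["qpos"].round(0))
E
```

```text
6.625 [532.9705416   -4.6815543   81.97673111] 0.20057034857533085 [ -8.  29. 109.   0.  41.  53.]
```

View pics/w4.png

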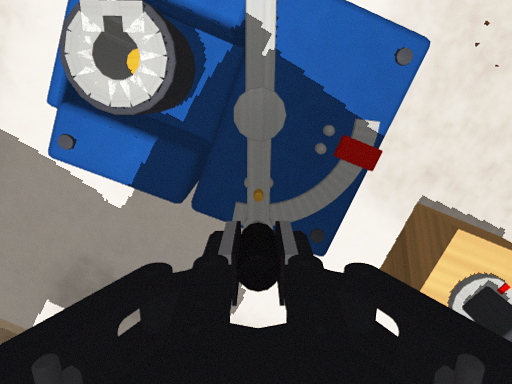

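The lever stands at about 1.20 rad with the bore clear at (117,48) and the keyway at (113,25). I'll release and rise.

Request:
servo_tool([
  [0, 0, 0, 0],
  [0, 0, 0, 0],
  [0, 0, -0.03, 0],
  [0, 0, -0.04, 0],
  [0, 0, 0, 0],
], hand=140)

```text
time: 7.3
position: [532.8, -5.0, 154.1]
tool_rot: [[0.874, 0.486, 0.005], [0.486, -0.874, -0.001], [0.004, 0.003, -1.0]]
ft_force: [0.6, 0.5, -1.3]
width: 0.45
```

```bash
python3 - <<'E'
from h import *
s=sense();f=grab_frame("wrist");cv2.imwrite("pics/w5.png",f["image"][:,:,::-1]);print(s["time"],s["position"],s["width"],s["qpos"].round(0),s["ft_force"])
T=w2c(f,s);P=depth_pts(f,T,f["depth"]>0);np.savez("w5",d=f["depth"],im=f["image"],T=T,K=f["camera_matrix"])
k=P[(P[:,2]>143)&(P[:,2]<151)&(abs(P[:,0]-534)<14)&(abs(P[:,1]+7)<14)]
c=k.mean(0);print(len(k),c,k.min(0),k.max(0))
a=np.arctan2(c[1]-24.2,c[0]-584);print("theta",-(a+np.radians(81.9)))
h=P[(P[:,2]>92)&(P[:,2]<98)&(np.hypot(P[:,0]-573.5,P[:,1]-98.5)<32)]
print("hub",len(h),h.mean(0),h.min(0),h.max(0))
E
```

```text
7.3 [532.75946503  -5.00023725 154.145777  ] 0.45018562947923635 [ -8.  24. 105.  -0.  51.  53.] [ 0.58395995  0.47020516 -1.25987176]
616 [532.26232025  -4.19047371 148.05736653] [522.99329006 -13.29025023 143.02048865] [540.15863283   4.08619162 150.55204633]
theta 1.2102935717800334
hub 4420 [574.89328016  97.40594315  95.17900997] [545.58282752  69.19773899  92.00203379] [602.7798615  126.40599883  97.93625263]
```

View pics/w5.png

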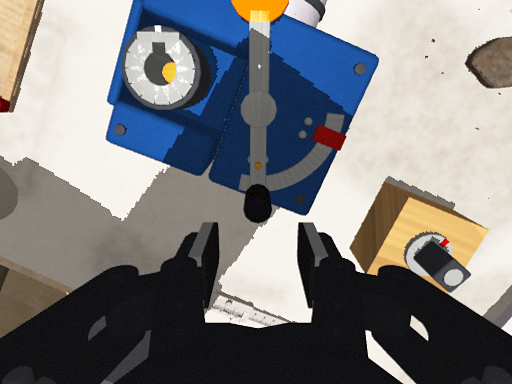

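```bash
cat >> h.py <<'E'
def rectify(im,K,T,cx,cy,z,half,ppm):
    n=int(2*half*ppm)
    # output px (u,v): world x = cx-half+u/ppm ; world y = cy+half - v/ppm
    A=np.array([[1/ppm,0,cx-half],[0,-1/ppm,cy+half],[0,0,z],[0,0,1.]])
    M=K@(np.linalg.inv(T)[:3]@A)
    return cv2.warpPerspective(im,np.linalg.inv(M),(n,n),flags=cv2.INTER_CUBIC)
E
python3 - <<'E'
from h import *
w=np.load("w5.npz")
a=rectify(w["im"],w["K"],w["T"],574,98,95,35,5.6)
b=rectify(w["im"],w["K"],w["T"],546,-187,64,35,5.6)
cv2.line(a,(196,186),(196,206),(255,0,255),1);cv2.line(a,(186,196),(206,196),(255,0,255),1)
c=rectify(w["im"],w["K"],w["T"],546,-187,100,35,5.6)
cv2.imwrite("pics/r5.png",np.hstack([a,b])[:,:,::-1]);cv2.imwrite("pics/r5b.png",c[:,:,::-1])
E
```

```text
(no output)
```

View pics/r5.png

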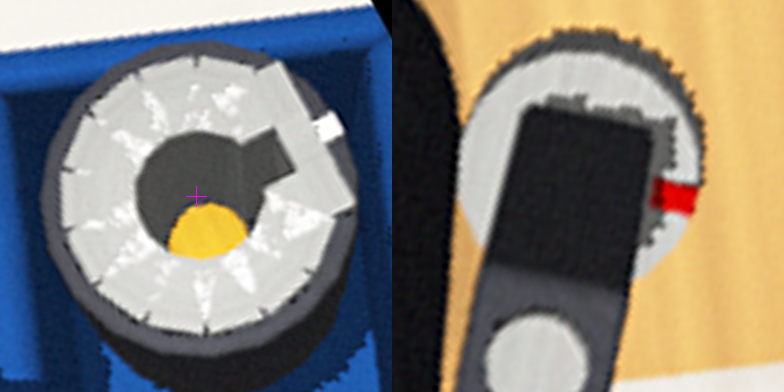

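View pics/r5b.png

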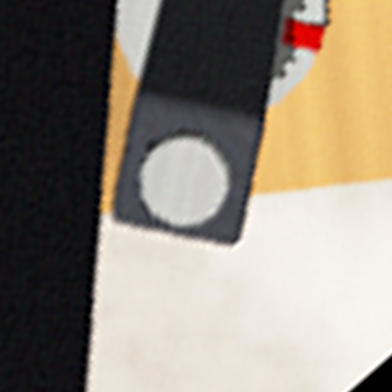

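Hub bore at about (574.5, 98.2) with the keyway at yaw +28°. Shaft at about (544.6, -182) with yaw about -10°. Next I work out the transfer.

```bash
python3 - <<'E'
import numpy as np
d=np.array([11.8,-177.3])/5
for k in range(5):
    a=np.radians(29.1+10.2*k);x=[np.cos(a),np.sin(a)];y=[np.sin(a),-np.cos(a)]
    print(round(d@x/1e3,4),round(d@y/1e3,4))
E
```

```text
-0.0152 0.0321
-0.0206 0.0289
-0.0254 0.0248
-0.0294 0.0199
-0.0325 0.0144
```

Request:
servo_tool([
  [-0.0152, 0.0321, 0, -10.2],
  [-0.0206, 0.0289, 0, -10.2],
  [-0.0254, 0.0248, 0, -10.2],
  [-0.0294, 0.0199, 0, -10.2],
  [-0.0325, 0.0144, 0, -10.2],
], hand=60)

```text
time: 7.98
position: [542.6, -183.0, 150.2]
tool_rot: [[0.167, 0.986, -0.002], [0.986, -0.167, 0.001], [0.001, -0.002, -1.0]]
ft_force: [-0.4, -0.1, -0.0]
width: 0.77
```

Request:
servo_tool([
  [0, 0, 0, 0],
  [0, 0, 0, 0],
])

```text
time: 8.22
position: [542.7, -181.4, 150.7]
tool_rot: [[0.175, 0.984, -0.002], [0.984, -0.175, 0.001], [0.001, -0.002, -1.0]]
ft_force: [-0.1, -0.4, 0.1]
width: 0.765
```

```bash
python3 - <<'E'
from h import *
s=sense();f=grab_frame("wrist");cv2.imwrite("pics/w6.png",f["image"][:,:,::-1]);print(s["time"],s["position"],s["width"],s["qpos"].round(0),s["ft_force"])
T=w2c(f,s);P=depth_pts(f,T,f["depth"]>0)
print(np.degrees(np.arctan2(s["tool_rot"][1,1],s["tool_rot"][0,1])))
k=P[(P[:,2]>97)&(P[:,2]<103)&(np.hypot(P[:,0]-545,P[:,1]+184)<25)].astype(np.float32)
print(len(k),k.mean(0),cv2.minAreaRect(k[:,:2].copy()))
fl=P[(P[:,2]>62)&(P[:,2]<67)&(np.hypot(P[:,0]-545,P[:,1]+184)<35)]
print("flange",len(fl),fl.min(0),fl.max(0))
c=rectify(f["image"],f["camera_matrix"],T,545,-184,100,35,5.6);b=rectify(f["image"],f["camera_matrix"],T,545,-184,64,35,5.6)
cv2.imwrite("pics/r6.png",np.hstack([c,b])[:,:,::-1])
E
```

```text
8.225 [ 542.68240374 -181.40341484  150.66428609] 0.7645677482024461 [-25.  27. 100.   0.  53. -15.] [-0.12433433 -0.39002935  0.09747669]
-10.103789328304808
927 [ 544.16974 -181.69147  100.85572] ((544.1569213867188, -182.9053192138672), (24.643314361572266, 23.7823429107666), 78.75047302246094)
flange 836 [ 522.49306368 -201.02171041   62.04552389] [ 565.63271015 -161.09707653   66.8956688 ]
```

View pics/w6.png

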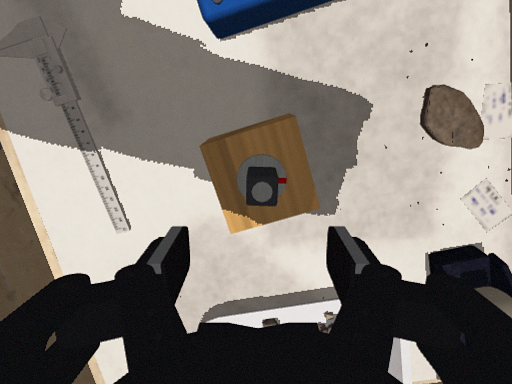

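View pics/r6.png

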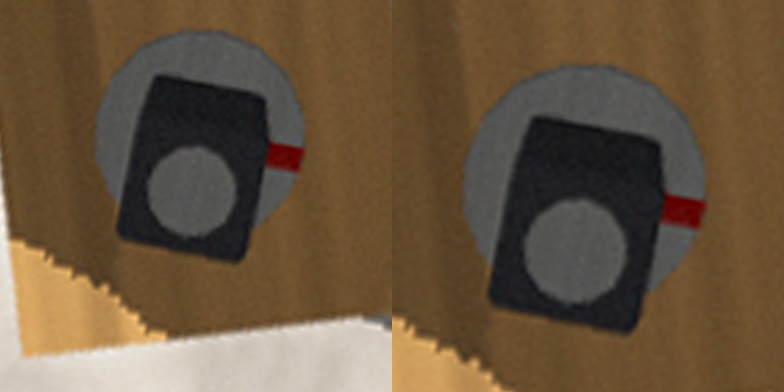

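Shaft centre (544.3,-182.6), yaw -10.5°, and the jaws are aligned. I'll descend to tips of about z=67.

Request:
servo_tool([
  [-0.0009, 0.0018, 0.02, 0],
  [0, 0, 0.03, 0],
  [0, 0, 0.03, 0],
  [0, 0, 0.02, 0],
  [0, 0, 0, 0],
])

```text
time: 8.9
position: [544.2, -181.9, 50.4]
tool_rot: [[0.173, 0.985, -0.003], [0.985, -0.173, 0.001], [0.001, -0.003, -1.0]]
ft_force: [-0.4, -0.0, 0.0]
width: 0.765
```

Request:
servo_tool([
  [0, 0, 0.01, 0],
  [0, 0, 0.005, 0],
  [0, 0, 0, 0],
])

```text
time: 9.28
position: [544.9, -183.1, 36.6]
tool_rot: [[0.173, 0.985, -0.0], [0.985, -0.173, 0.0], [0.0, -0.0, -1.0]]
ft_force: [-0.1, 1.5, 0.6]
width: 0.763
```

```bash
python3 - <<'E'
from h import *
s=sense();print(s["time"],s["position"],s["ft_force"])
f=grab_frame("side");cv2.imwrite("pics/s7.png",cv2.resize(f["image"][170:310,230:390,::-1],None,fx=4,fy=4))
E
```

```text
9.275 [ 544.85867529 -183.09985278   36.59186565] [-0.10769718  1.49027522  0.61859428]
```

View pics/s7.png

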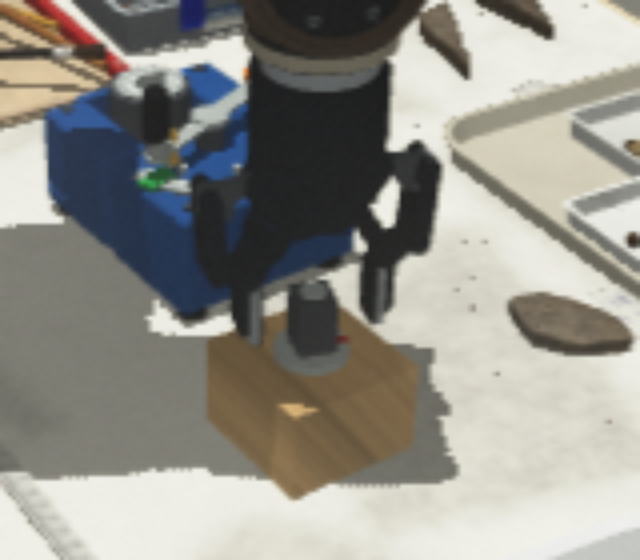

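Request:
servo_tool([
  [0, 0, 0.004, 0],
  [0, 0, 0, 0],
  [0, 0, 0, 0],
  [0, 0, 0, 0],
  [0, 0, 0, 0],
], hand=255, squeeze=80)

```text
time: 9.95
position: [545.0, -183.2, 32.8]
tool_rot: [[0.173, 0.985, 0.0], [0.985, -0.173, -0.0], [-0.0, 0.0, -1.0]]
ft_force: [-0.7, 0.4, 3.0]
width: 0.272
```

Request:
servo_tool([
  [0, 0, 0, 0],
  [0, 0, -0.02, 0],
  [0, 0, -0.03, 0],
  [0, 0, -0.03, 0],
  [0, 0, 0, 0],
])

```text
time: 10.58
position: [545.5, -183.4, 113.8]
tool_rot: [[0.173, 0.985, 0.003], [0.985, -0.173, -0.001], [-0.001, 0.003, -1.0]]
ft_force: [-0.6, -0.1, -3.5]
width: 0.266
```

```bash
python3 - <<'E'
from h import *
s=sense();f=grab_frame("wrist");cv2.imwrite("pics/w8.png",f["image"][:,:,::-1]);print(s["time"],s["position"],s["tool_rot"].round(3).tolist(),s["ft_force"],s["width"])
f=grab_frame("side");cv2.imwrite("pics/s8.png",cv2.resize(f["image"][150:290,230:390,::-1],None,fx=4,fy=4))
E
```

```text
10.575 [ 545.53183186 -183.41316988  113.84675093] [[0.173, 0.985, 0.003], [0.985, -0.173, -0.001], [-0.001, 0.003, -1.0]] [-0.58968756 -0.13979077 -3.47495922] 0.2660734231307292
```

View pics/s8.png

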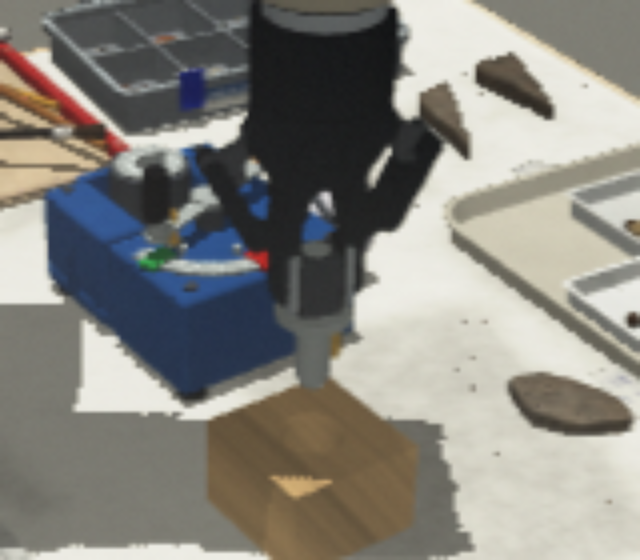

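View pics/w8.png

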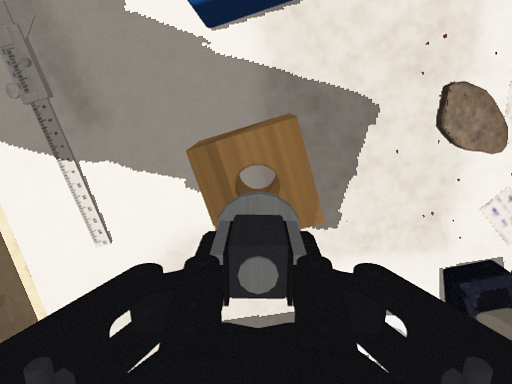

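The shaft is lifted, with its seat about 25 mm above the reported TCP. I'll work out the transfer to above the hub with a -38° turn.

```bash
python3 - <<'E'
import numpy as np
d=np.array([574.5-545.5,98.2+183.4])/8
az=80.04
for k in range(8):
    t=-9.5 if k<4 else 0
    a=np.radians(az);x=[np.cos(a),np.sin(a)];y=[np.sin(a),-np.cos(a)]
    print([round(d@x/1e3,4),round(d@y/1e3,4),-0.013 if k<2 else 0,t]);az-=t
E
```

```text
[np.float64(0.0353), np.float64(-0.0025), -0.013, -9.5]
[np.float64(0.0352), np.float64(0.0033), -0.013, -9.5]
[np.float64(0.0342), np.float64(0.0091), 0, -9.5]
[np.float64(0.0322), np.float64(0.0146), 0, -9.5]
[np.float64(0.0294), np.float64(0.0197), 0, 0]
[np.float64(0.0294), np.float64(0.0197), 0, 0]
[np.float64(0.0294), np.float64(0.0197), 0, 0]
[np.float64(0.0294), np.float64(0.0197), 0, 0]
```

Request:
servo_tool([
  [0.0353, -0.0025, -0.016, -9.5],
  [0.0352, 0.0033, -0.016, -9.5],
  [0.0342, 0.0091, 0, -9.5],
  [0.0322, 0.0146, 0, -9.5],
])

```text
time: 11.18
position: [558.7, -41.2, 143.0]
tool_rot: [[-0.475, 0.88, -0.002], [0.88, 0.475, 0.0], [0.002, -0.002, -1.0]]
ft_force: [-0.2, 0.1, -2.7]
width: 0.273
```

Request:
servo_tool([
  [0.0294, 0.0197, 0, 0],
  [0.0294, 0.0197, 0, 0],
  [0.0294, 0.0197, 0, 0],
  [0.0294, 0.0197, 0, 0],
  [0, 0, 0, 0],
])

```text
time: 11.8
position: [572.8, 100.3, 142.7]
tool_rot: [[-0.473, 0.881, -0.003], [0.881, 0.473, 0.0], [0.001, -0.002, -1.0]]
ft_force: [0.4, 0.2, -3.2]
width: 0.27
```

Request:
servo_tool([
  [0, 0, 0, 0],
])

```text
time: 11.92
position: [573.0, 98.1, 143.3]
tool_rot: [[-0.471, 0.882, -0.002], [0.882, 0.471, -0.0], [0.001, -0.002, -1.0]]
ft_force: [0.1, -0.1, -3.3]
width: 0.27
```

```bash
python3 - <<'E'
from h import *
s=sense();f=grab_frame("wrist");cv2.imwrite("pics/w9.png",f["image"][:,:,::-1]);print(s["time"],s["position"],s["tool_rot"].round(3).tolist(),s["ft_force"],s["width"])
T=w2c(f,s);np.savez("w9",d=f["depth"],im=f["image"],T=T,K=f["camera_matrix"],M=f["mount"])
print(np.degrees(np.arctan2(s["tool_rot"][1,1],s["tool_rot"][0,1])))
a=rectify(f["image"],f["camera_matrix"],T,574,98,95,35,5.6)
cv2.imwrite("pics/r9.png",a[:,:,::-1])
E
```

```text
11.925 [572.99885106  98.1314597  143.3044823 ] [[-0.471, 0.882, -0.002], [0.882, 0.471, -0.0], [0.001, -0.002, -1.0]] [ 0.0558684  -0.14301531 -3.30466571] 0.2698892035803603
28.074067672819236
```

View pics/w9.png

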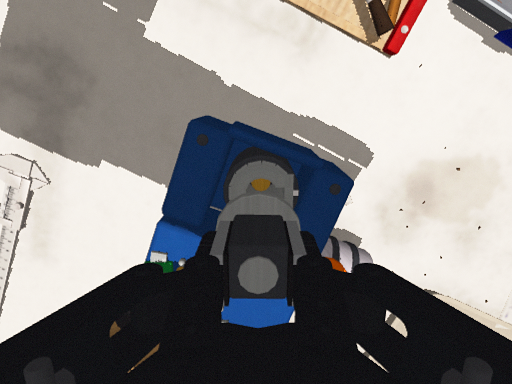

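View pics/r9.png

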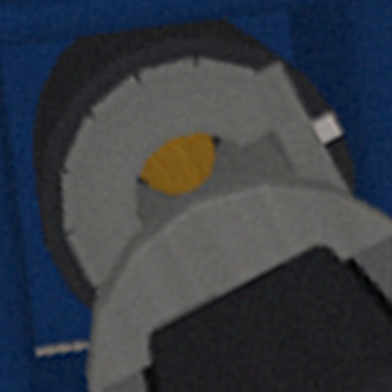

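```bash
python3 - <<'E'
from h import *
w=np.load("w9.npz")
c=rectify(w["im"],w["K"],w["T"],573,98.1,143.3+31.2,30,6.4)
g=cv2.convertScaleAbs(c,alpha=1.8)
for z,nm in ((143.3+31.2,"flange"),):
    cv2.circle(g,(192,192),int(22*6.4),(255,0,255),1)
d=rectify(w["im"],w["K"],w["T"],573,98.1,143.3+67.2,30,6.4);d=cv2.convertScaleAbs(d,alpha=1.8)
cv2.drawMarker(d,(192,192),(255,0,255))
cv2.imwrite("pics/r9b.png",np.hstack([g,d])[:,:,::-1])
E
```

```text
(no output)
```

View pics/r9b.png

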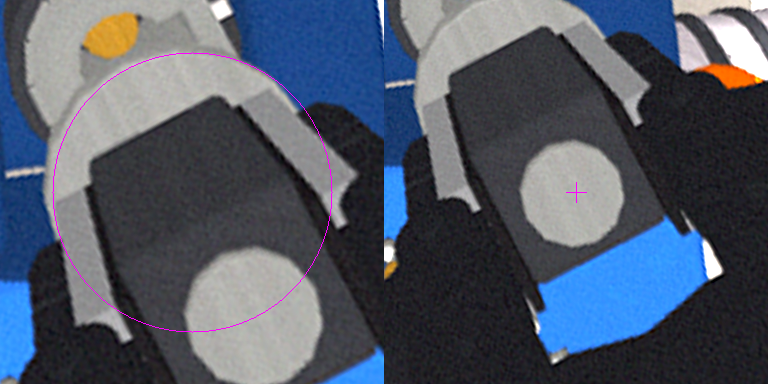

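I'll correct by (2.3,-0.4) mm in world and lower the nose to the bore mouth.

Request:
servo_tool([
  [-0.0014, 0.0018, 0.01, 0],
  [0, 0, 0.012, 0],
  [0, 0, 0.008, 0],
  [0, 0, 0.006, 0],
  [0, 0, 0, 0],
])

```text
time: 12.6
position: [575.6, 98.0, 108.1]
tool_rot: [[-0.47, 0.883, -0.001], [0.883, 0.47, -0.0], [0.0, -0.001, -1.0]]
ft_force: [-0.3, 0.2, -3.0]
width: 0.266
```

```bash
python3 - <<'E'
from h import *
s=sense();f=grab_frame("wrist");cv2.imwrite("pics/w10.png",f["image"][130:310,150:370,::-1].repeat(3,0).repeat(3,1));print(s["time"],s["position"],s["ft_force"],s["wrist_torque"])
f=grab_frame("side");cv2.imwrite("pics/s10.png",cv2.resize(f["image"][120:240,200:350,::-1],None,fx=5,fy=5))
E
```

```text
12.6 [575.62296044  98.00132805 108.14513817] [-0.29783909  0.20350255 -3.03456665] [-0.02723548  0.05235826 -0.02374161]
```

View pics/w10.png

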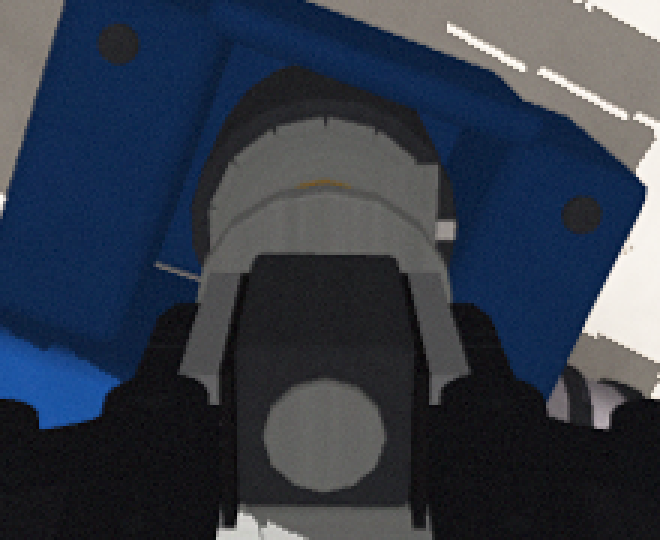

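View pics/s10.png

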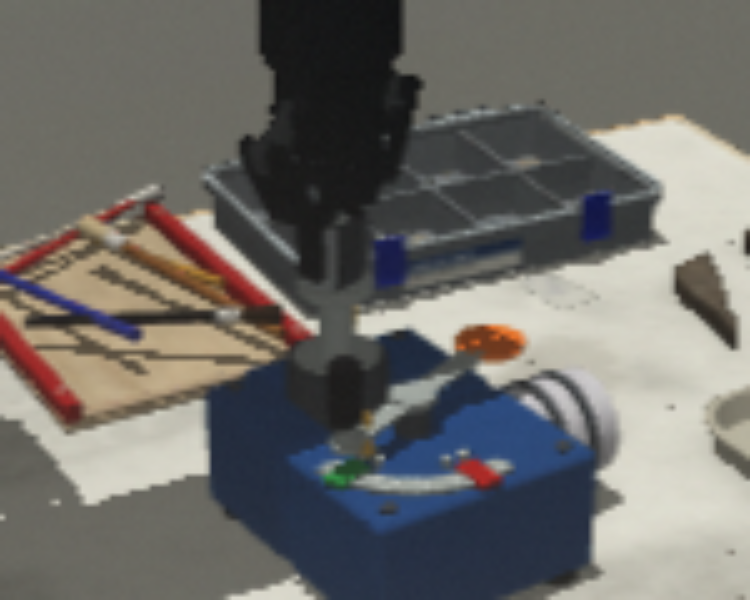

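The nose is about 7 mm into the bore with no contact force, so I continue.

Request:
servo_tool([
  [0, 0, 0.004, 0],
  [0, 0, 0.003, 0],
  [0, 0, 0, 0],
])

```text
time: 13.08
position: [575.7, 98.0, 101.4]
tool_rot: [[-0.47, 0.883, -0.0], [0.883, 0.47, -0.0], [0.0, -0.0, -1.0]]
ft_force: [-0.4, -0.0, -3.7]
width: 0.271
```

Request:
servo_tool([
  [0, 0, 0.003, 0],
  [0, 0, 0.003, 0],
  [0, 0, 0.002, 0],
  [0, 0, 0, 0],
])

```text
time: 13.58
position: [575.7, 98.0, 93.4]
tool_rot: [[-0.47, 0.883, -0.0], [0.883, 0.47, -0.0], [0.0, -0.0, -1.0]]
ft_force: [-0.0, -0.8, -2.9]
width: 0.268
```

The key is about 4–5 mm into the keyway with no resistance. On toward the ejector.

Request:
servo_tool([
  [0, 0, 0.004, 0],
  [0, 0, 0.004, 0],
  [0, 0, 0.003, 0],
  [0, 0, 0, 0],
])

```text
time: 14.08
position: [575.7, 98.0, 82.3]
tool_rot: [[-0.47, 0.883, -0.0], [0.883, 0.47, -0.0], [0.0, -0.0, -1.0]]
ft_force: [-0.4, -0.2, -3.0]
width: 0.268
```

Request:
servo_tool([
  [0, 0, 0.003, 0],
  [0, 0, 0.003, 0],
  [0, 0, 0.003, 0],
  [0, 0, 0, 0],
])

```text
time: 14.58
position: [575.9, 98.0, 73.6]
tool_rot: [[-0.47, 0.883, 0.0], [0.883, 0.47, 0.0], [-0.0, 0.0, -1.0]]
ft_force: [-0.1, 0.2, 1.6]
width: 0.268
```

Request:
servo_tool([
  [0, 0, 0.0015, 0],
  [0, 0, 0.0015, 0],
  [0, 0, 0, 0],
])

```text
time: 14.95
position: [576.0, 98.0, 70.7]
tool_rot: [[-0.47, 0.883, 0.0], [0.883, 0.47, 0.0], [-0.0, 0.0, -1.0]]
ft_force: [-1.1, -0.0, 4.7]
width: 0.267
```

The spring force is about 7.7 N net, so the shaft is nearly home. I push on until the flange seats.

Request:
servo_tool([
  [0, 0, 0.001, 0],
  [0, 0, 0.001, 0],
  [0, 0, 0, 0],
])

```text
time: 15.32
position: [576.0, 98.0, 69.8]
tool_rot: [[-0.47, 0.883, 0.001], [0.883, 0.47, -0.0], [-0.001, 0.001, -1.0]]
ft_force: [-4.0, -1.4, 16.1]
width: 0.271
```

Request:
servo_tool([
  [0, 0, 0.0006, 0],
  [0, 0, 0, 0],
  [0, 0, 0, 0],
])

```text
time: 15.7
position: [576.0, 98.1, 69.7]
tool_rot: [[-0.47, 0.882, 0.002], [0.882, 0.47, -0.0], [-0.001, 0.001, -1.0]]
ft_force: [-5.9, -1.0, 22.8]
width: 0.267
```

```bash
python3 - <<'E'
from h import *
s=sense();f=grab_frame("wrist");T=w2c(f,s);cv2.imwrite("pics/w11.png",f["image"][130:310,150:370,::-1].repeat(3,0).repeat(3,1));print(s["time"],s["position"],s["ft_force"],s["width"],s["tool_rot"].round(4).tolist())
P=depth_pts(f,T,f["depth"]>0)
c=P[np.hypot(P[:,0]-574.5,P[:,1]-98.2)<29]
h,e=np.histogram(c[:,2],bins=np.arange(84,112,1));print(list(zip(e[:-1],h)))
f=grab_frame("side");cv2.imwrite("pics/s11.png",cv2.resize(f["image"][120:240,200:350,::-1],None,fx=5,fy=5))
f=grab_frame("scene");
T=w2c(f);P=depth_pts(f,T,f["depth"]>0);k=P[(P[:,2]>140)&(P[:,2]<152)&(abs(P[:,0]-532)<16)&(abs(P[:,1]+4)<16)]
print("knob",len(k),k.mean(0) if len(k) else None)
E
```

```text
15.7 [576.03138105  98.06406232  69.71181519] [-5.93905952 -0.97021175 22.76271538] 0.26705911714252545 [[-0.4704, 0.8825, 0.0015], [0.8825, 0.4704, -0.0], [-0.0007, 0.0013, -1.0]]
[(np.int64(84), np.int64(24)), (np.int64(85), np.int64(41)), (np.int64(86), np.int64(30)), (np.int64(87), np.int64(36)), (np.int64(88), np.int64(37)), (np.int64(89), np.int64(43)), (np.int64(90), np.int64(39)), (np.int64(91), np.int64(48)), (np.int64(92), np.int64(178)), (np.int64(93), np.int64(580)), (np.int64(94), np.int64(616)), (np.int64(95), np.int64(561)), (np.int64(96), np.int64(193)), (np.int64(97), np.int64(42)), (np.int64(98), np.int64(43)), (np.int64(99), np.int64(55)), (np.int64(100), np.int64(281)), (np.int64(101), np.int64(773)), (np.int64(102), np.int64(311)), (np.int64(103), np.int64(23)), (np.int64(104), np.int64(38)), (np.int64(105), np.int64(28)), (np.int64(106), np.int64(42)), (np.int64(107), np.int64(46)), (np.int64(108), np.int64(55)), (np.int64(109), np.int64(61)), (np.int64(110), np.int64(81))]
knob 39 [531.72286608  -6.5186402  146.31024577]
```

View pics/w11.png

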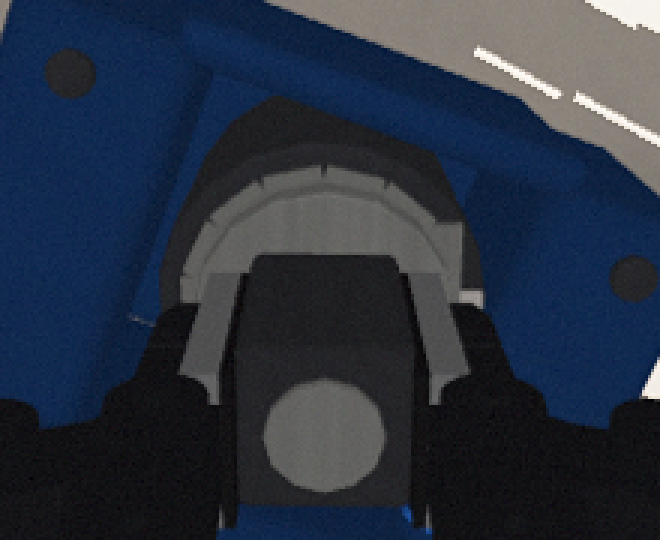

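View pics/s11.png

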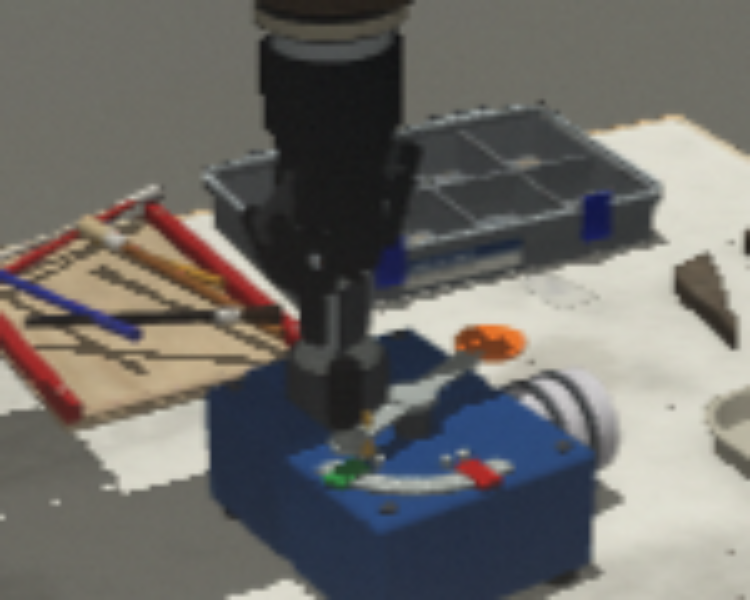

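Flange seated: the push rises stiffly to 23 N at the predicted height, and the depth step from hub to flange top is about 6–7 mm against a 6 mm flange. The lever is still at the green notch, so I hand in.

```bash
python3 -c "
from station import *
print(hand_in());s=sense();print(s['time'],s['position'],s['ft_force'],s['width'])"
```

```text
the job is handed in; nothing more can be done
None
the job is handed in; nothing more can be done
```

I swung the lever into the green notch and pressed the shaft fully home. I handed the job in at about 16 s, still gripping and pushing; no verdict is reported.

**Last checks before handing in:**
- **Lever:** I worked out about 1.21 rad from the knob's position after releasing it. A later picture showed the knob still there and the cover clear of the bore.
- **Shaft seating:** The push rose stiffly to about 23 N at the height I had predicted for home. The key went into the keyway with no resistance.
- **Flange:** The depth step from hub to flange top was 6–7 mm, against a 6 mm flange. That is flush within the reading error.
- **Grip:** The jaws held the head at a steady opening, with the grip set to 80 N.
- **Jar and sherds:** I kept clear of them, but did not measure their positions again at the end.

**What disagreed:** The real fingertips sat about 37 mm behind the reported tool point. My first grip on the knob closed on air, and I allowed for the offset after that. At the end there was also a sideways force of about 6 N, so the shaft probably rests lightly against the bore wall.

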